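Load the twin filter cartridges into the sprung holder

TASK

Take the two glass filter cartridges off the white rest together, side by side in one grasp, and load them as a pair into the sprung metal holder: noses in under the hood first, tipped nose-down, gently pushing the spring shoe back until the tails drop in behind the low end wall. Let go so that the spring holds both lying flat on the holder's seats with their tails against the end wall. Do not force the glass, and leave the amber bottle, the dish and the spatula where they are.

Things in the scene. Friction and masses are not known exactly. Their poses are not given: they have to be found in the camera images.
- cart_a_mid (a point): Glass filter cartridge, one of two alike: clear tube, 22 mm diameter, with a white core and on each end a square black cap, 24 x 24 mm, 16 mm long; 150 mm long overall, about 0.12 kg, both ends alike. Point: its centre, half-way up; x along it, z up. Starts level on the white rest beside its twin, parallel, 4 to 10 mm between their caps, ends up to 3 mm out of step. Held caps touching, the pair is 46 mm wide over the tubes.
- cart_b_mid (a point): Glass filter cartridge, one of two alike: clear tube, 22 mm diameter, with a white core and on each end a square black cap, 24 x 24 mm, 16 mm long; 150 mm long overall, about 0.12 kg, both ends alike. Point: its centre, half-way up; x along it, z up. Starts level on the white rest beside its twin, parallel, 4 to 10 mm between their caps, ends up to 3 mm out of step. Held caps touching, the pair is 46 mm wide over the tubes.
- cart_a: The cartridge of point cart_a_mid; origin in the middle of its underside, 12 mm below that point.
- cart_b: The cartridge of point cart_b_mid; origin in the middle of its underside, 12 mm below that point.
- rest: White plastic rest fixed to the bench, 160 x 90 mm; origin at the centre of its underside, x along the cartridges. Two cross-bars, 26 mm wide, centred at x = -62 and +62 mm and 30 mm high, carry the cartridge caps; between the bars the base is only 8 mm high, so fingers can reach down beside the tubes.
- holder: Sprung metal cartridge holder fixed to the bench. Origin on its underside below the middle of the seated cartridges; +x along them towards the spring shoe, z up. Dark base plate x -95 to 150 mm, 84 mm wide, 10 mm high. Two seat blocks, x -83 to -45 and x 45 to 140 mm, tops at z = 30 mm; the 90 mm gap between them is open at both sides for the fingers.
- seat (a point): Midway between the centres of the seated cartridges, 42 mm above the holder's origin. Seated, both centres are at x = 0, z = 42 mm, y about -12 and +12 mm in the holder's frame and the shoe presses on both noses. A pair held level cannot go in because of hood and end wall; about 12 degrees nose-down does, noses just above the front seat.
- end_wall (a point): Middle of the top inner edge of the low end wall, at x = -75 mm, z = 50 mm in the holder's frame (20 mm above the seats). Low side cheeks beside the rear seat and at x 45 to 63 mm are as high; they leave a channel 56 mm wide, centred on y = 0.
- hood_edge (a point): Middle of the lower edge of the fixed hood that covers the channel from x = 63 to 140 mm in the holder's frame; its underside is at z = 66 mm (36 mm above the seat), its top at 70 mm.
- shoe_zone (a point): Under the hood at x = 68 mm, z = 46 mm, fixed to the holder: the flat steel spring shoe's free face (52 mm wide, z 32 to 60 mm) is within 3 mm of here along x; a set screw varies it, not measured: feel for it. The space is 4 to 10 mm too short for a cartridge. The shoe yields 18 mm along +x to a solid stop, 4.5 N at first touch, 9 N at the stop; then 8 to 14 mm of length is spare.
- reagent: Bystander: closed amber glass bottle, 64 mm in diameter, 150 mm tall; origin at the centre of its underside.
- dish: Bystander: small white ceramic dish, 72 mm in diameter, 32 mm high; origin at the centre of its underside.
- spatula: Bystander: spatula lying flat, 180 mm long; origin on its underside.

How it is judged:
By the outcome, as a careful person would: the job done as asked, in the order asked, and still so for the second after the job is handed in, with the robot touching nothing.
It also fails if it takes over 43 s, if anything falls off the work surface, if the arm or the gripper's body presses on something with over 40 N, if the wrist force passes 120 N, or if a joint passes its speed limit or range.

ROBOT

A 6-joint arm with a two-finger parallel gripper is mounted at the origin on the work surface. World frame = base frame: x ahead of the robot, y to its left, z up, the work surface at z = 0. Lengths are in m, angles in degrees, forces in N, time in s.
With the tool pointing down it reaches from about 0.35 to 0.875 m from the base axis. Payload 4.2 kg.
Tool frame: the origin (TCP) lies on the centre line of the jaws, within the pads' length; the fingertips stand 19 mm ahead of it and the grasp point (between the pads) is the TCP; x points along the fingers, y is the direction in which the jaws open and shut, and the axes are right-handed (so a half turn about x gives the same grasp; the last joint's range is limited). The gripper opens to 87 mm and grips with 3 to 60 N. Pads are 19 mm wide; open, the fingers measure 117 mm over their backs; the gripper's body (75 mm by 190 mm) begins 51 mm behind the grasp point.
Start: joints at [14.817, 22.042, 0.453, 0, -68.411, -14.817], TCP at [0.625, 0, 0.242] pointing down, gripper open.
Joint ranges: [-179.83, 179.83], [-69.29, 118.12], [-61.27, 80.66], [-181.25, 117.63], [-171.15, -9.14], [-177.46, 177.46]. Speed limits (degrees/s): [159.86, 159.86, 180, 180, 180, 180].

INTERFACE

Orientations are given as a 3x3 rotation matrix whose columns are the frame's x, y, z axes.
In Python, from station import * gives the robot as it stands.
- The arm moves only by the shell command python3 -m creep 'ROWS'. ROWS is JSON, a list of rows, each a list of 5 numbers: the opening, from 0 (shut) to 1 (fully open), then the shift along the world's x, y, z in mm, then the turn about the world's z in rad. In form: [[jaw, x, y, z, turn], ...]. A call has exactly 8 rows; each row is the pose to reach, as a shift and turn from the pose measured when the call began; what a row does not reach only later rows make up. A row lasts 1/10 s, in which the tool goes at most 50 mm and 8.59 degrees, less where a joint would pass 70% of its speed; a pose out of reach is approached as far as the arm can. A call with a gripper value outside its range is refused whole. The fingers move at their own pace and stop on an object; the grip force is fixed at half the most. Time passes only in rows, so rows that repeat a pose let the fingers close, or fill a call up. It gives the time, the measured TCP pose, the force and the opening at its end, in the units of the state.
- sense(): the state, without advancing time (a new reading comes with each control period).
- capture(name): name is "scene" or "side" or "wrist"; returns a dict with "image" (400x640x3 uint8, blue, green, red), "z_map" (400x640 float32, m along the optical axis (not along the pixel's ray), 0 where there is no reading), "mtx" (3x3 intrinsics, pixels), "k1" (the pictures are not rectified: a ray, as slopes to the right and down, at radius r is drawn at 1 + k1 r^2 times it, then the intrinsics apply), "eye" and "attitude" of the camera in the world. Camera axes: x right, y up, looking along -z (the intrinsics and any distortion apply to the point x, -y, -z); pixel columns grow to the right and rows downward; lengths in m; the calibration is good to about 2 mm. A picture is of the moment at which its call begins.
- finish_job(): hands the job in, once; it reports no verdict.
Trained networks look in a picture, given as the dict that the camera call returned (one of the last four; its "shot" number tells which), for a name from the list of things; names that differ only in an ending like _2 or _b are one class to them, and where a whole thing is asked for, a point or a joint stands for the part that bears it (a point fixed in the world has none). Each returns a list of dicts, best first, with "confidence" (0 to 1); they miss things now and then, are a little off and sometimes report something else, mostly with a low value. They report only what shows in the picture. A call takes as long as a camera call.
- look_for(picture, thing): "box" ([left, top, right, bottom] in pixels, round what is visible of it).
- mark_of(picture, thing): "centre" ([column, row] in pixels: a listed point, or the origin of a listed thing).
The state is a dict: "time_s": time; "joints": joint angles; "joint_velocities": joint speeds; "effort": joint torques, N m; "tcp_pos": TCP position; "ee_rot": TCP orientation; "wrist_force": force on the tool from outside, world axes, zero at the start; "moment": the same for the moment, N m; "gripper_width": opening from 0.0 (shut) to 1.0 (fully open).
Only numpy, scipy, OpenCV 4.12 (cv2) and the standard library are available. Lean on these libraries where they do the work, as an engineer would, in place of code of your own. Each camera call takes 0.05 s, during which the arm holds its last target.

## Working session

There is one attempt and no reset: what is moved stays moved. The work goes in short steps, Python scripts to look and compute and a shell command to move; the robot and the scene stay as the last step left them, time stands still between calls to the robot, and variables do not carry over. Pictures are saved under pics/ and viewed, and the job is handed in when it is done.

```bash
ls; mkdir -p pics; cat > h.py <<'E'
from station import *
import numpy as np, cv2
def w2p(c,P):
    R=np.array(c["attitude"]);e=np.array(c["eye"]);q=(np.asarray(P,float)-e)@R
    s=np.array([q[0]/-q[2],-q[1]/-q[2]]);r2=s@s;s=s*(1+c["k1"]*r2);K=np.array(c["mtx"])
    return np.array([K[0,0]*s[0]+K[0,2],K[1,1]*s[1]+K[1,2]])
def ray(c,uv):
    K=np.array(c["mtx"]);k=float(c["k1"])
    d=cv2.undistortPoints(np.array([[uv]],float),K,np.array([k,0,0,0,0.]))[0,0]
    return np.array([d[0],-d[1],-1.])
def p2w(c,uv,z=None,depth=None):
    R=np.array(c["attitude"]);e=np.array(c["eye"]);d=R@ray(c,uv)
    if z is not None: return e+d*(z-e[2])/d[2]
    if depth is None:
        u,v=int(round(uv[0])),int(round(uv[1]));w=c["z_map"][max(v-1,0):v+2,max(u-1,0):u+2];w=w[w>0];depth=np.median(w) if w.size else 0
    return e+d*depth
E
python3 - <<'E'
from h import *
np.set_printoptions(precision=4,suppress=True)
s=sense();print({k:s[k] for k in("time_s","tcp_pos","ee_rot","wrist_force","gripper_width")})
for n in("scene","side","wrist"):
    c=capture(n);cv2.imwrite(f"pics/{n}0.png",c["image"]);print(n,c["eye"],np.array(c["attitude"]).tolist(),c["mtx"],c["k1"])
    for t in["cart_a_mid","cart_b_mid","rest","holder","seat","end_wall","hood_edge","shoe_zone","reagent","dish","spatula"]:
        try:
            r=mark_of(c,t)
            print(t,[(np.round(x["centre"],1),round(x["confidence"],2),p2w(c,x["centre"])) for x in r[:3]])
        except Exception as ex: print(t,ex)
E
```

```text
pics
{'time_s': 0.0, 'tcp_pos': array([0.6244, 0.    , 0.2405]), 'ee_rot': array([[-0.0022, -1.    ,  0.0002],
       [-0.0001,  0.0002,  1.    ],
       [-1.    ,  0.0022, -0.0001]]), 'wrist_force': array([ 0.1138, -0.0635,  0.2252]), 'gripper_width': 1.0010664981499016}
scene [ 1.1286 -0.2653  0.7353] [[0.5170653151289495, -0.6163147580807992, 0.5939693416855841], [0.8559077123708936, 0.3657320251515597, -0.3655982408089002], [0.008089981126295632, 0.6974211100549976, 0.7166158995270974]] [[394.6129   0.     313.0571]
 [  0.     394.6129 196.7252]
 [  0.       0.       1.    ]] -0.08358285461438225
cart_a_mid [(array([341.5, 166.4]), 0.63, array([0.5044, 0.2054, 0.0508])), (array([205.7, 259.2]), 0.61, array([ 0.6151, -0.207 ,  0.0665]))]
cart_b_mid [(array([332.7, 173.6]), 0.61, array([0.512 , 0.1731, 0.0463]))]
rest [(array([333. , 182.8]), 0.78, array([0.5075, 0.179 , 0.0067]))]
holder [(array([198.1, 250.8]), 0.95, array([ 0.5393, -0.2087,  0.008 ]))]
seat [(array([198.2, 236. ]), 0.97, array([ 0.4973, -0.1935,  0.0069]))]
end_wall [(array([342.8, 167. ]), 0.66, array([0.5084, 
[... 2104 characters left out ...]
_a_mid [(array([190.4, 185.4]), 0.68, array([ 0.7761, -0.0022,  0.0638]))]
cart_b_mid [(array([405.5, 310.5]), 0.88, array([ 0.6025, -0.0242,  0.3195])), (array([189.6, 184.1]), 0.44, array([ 0.7771, -0.0035,  0.0631]))]
rest [(array([397.3, 303.3]), 0.92, array([0.5192, 0.1701, 0.0421])), (array([405.8, 311.5]), 0.75, array([ 0.6026, -0.0244,  0.3201]))]
holder [(array([402.4,   8.9]), 0.8, array([ 0.5307, -0.1995,  0.0093]))]
seat []
end_wall []
hood_edge []
shoe_zone []
reagent [(array([189.2, 184.8]), 0.67, array([ 0.7769, -0.0031,  0.0648]))]
dish [(array([498.1, 186.7]), 0.83, array([0.3823, 0.0126, 0.0048])), (array([190.8, 185.5]), 0.2, array([ 0.7768, -0.0015,  0.0613]))]
spatula []
```

View pics/scene0.png

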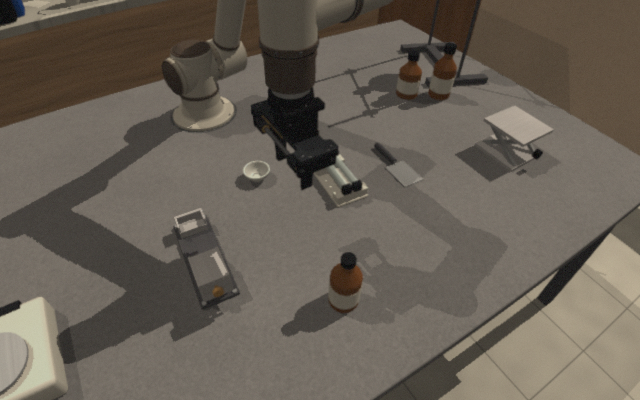

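View pics/side0.png

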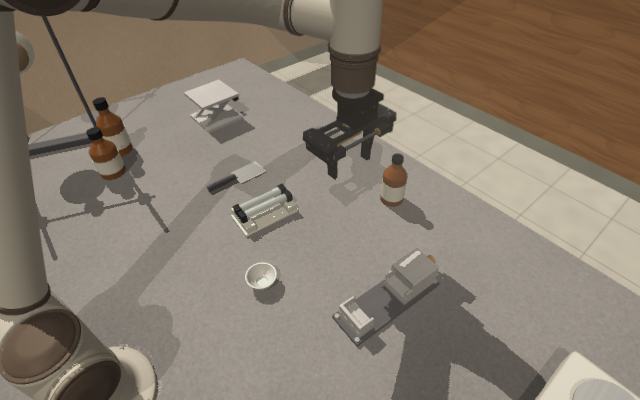

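View pics/wrist0.png

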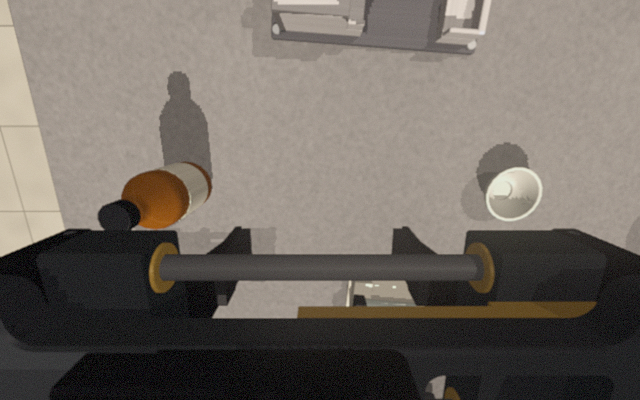

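```bash
cat >> h.py <<'E'
def cloud(c):
    z=c["z_map"];v,u=np.mgrid[0:400,0:640]
    pts=np.stack([u.ravel(),v.ravel()],1).astype(float)[:,None]
    d=cv2.undistortPoints(pts,np.array(c["mtx"]),np.array([float(c["k1"]),0,0,0,0]))[:,0]
    d=np.c_[d[:,0],-d[:,1],-np.ones(len(d))]
    P=d*z.ravel()[:,None]@np.array(c["attitude"]).T+np.array(c["eye"])
    P[z.ravel()<=0]=np.nan
    return P.reshape(400,640,3)
def ortho(c,x0,x1,y0,y1,s,zmax=0.2):
    # texture ortho + height from cloud; image up = +x, left=+y
    P=cloud(c).reshape(-1,3);I=c["image"].reshape(-1,3)
    m=(P[:,0]>x0)&(P[:,0]<x1)&(P[:,1]>y0)&(P[:,1]<y1)&(P[:,2]<zmax)
    P=P[m];I=I[m];o=np.argsort(P[:,2]);P=P[o];I=I[o]
    H=int((x1-x0)*s);W=int((y1-y0)*s);im=np.zeros((H,W,3),np.uint8);hz=np.full((H,W),0,float)
    r=((x1-P[:,0])*s).astype(int).clip(0,H-1);q=((y1-P[:,1])*s).astype(int).clip(0,W-1)
    for dr in range(0,3):
        for dq in range(0,3):
            im[(r+dr).clip(0,H-1),(q+dq).clip(0,W-1)]=I;hz[(r+dr).clip(0,H-1),(q+dq).clip(0,W-1)]=P[:,2]
    return im,hz,P
E
python3 - <<'E'
from h import *
np.set_printoptions(precision=4,suppress=True)
for n in("scene","side"):
    c=capture(n);np.save(f"c_{n}.npy",c,allow_pickle=True)
    A=cloud(c).reshape(-1,3)
    def rect(x0,x1,y0,y1,z0,z1,l):
        m=(A[:,0]>x0)&(A[:,0]<x1)&(A[:,1]>y0)&(A[:,1]<y1)&(A[:,2]>z0)&(A[:,2]<z1)
        Q=A[m]
        r=cv2.minAreaRect((Q[:,:2]*1000).astype(np.float32)) if len(Q)>4 else None
        print(n,l,len(Q),r,Q.mean(0),np.median(Q[:,2]))
    rect(.5,.8,-.3,-.1,.062,.078,"hoodtop")
    rect(.40,.5,-.3,-.1,.043,.056,"endwall/cheek")
    rect(.40,.75,-.3,-.1,.004,.08,"holder all")
    rect(.40,.6,.1,.25,.045,.062,"cartridges")
    rect(.40,.6,.1,.26,.004,.034,"rest")
    a,_,_=ortho(c,.40,.72,-.28,-.12,1800);b,_,_=ortho(c,.40,.6,.1,.26,1800)
    h=max(a.shape[0],b.shape[0]);im=np.zeros((h,a.shape[1]+b.shape[1],3),np.uint8);im[:a.shape[0],:a.shape[1]]=a;im[:b.shape[0],a.shape[1]:]=b
    cv2.imwrite(f"pics/o_{n}.png",im)
E
```

```text
scene hoodtop 1053 ((635.0657958984375, -209.01522827148438), (65.39466857910156, 79.92518615722656), 85.52054595947266) [ 0.6371 -0.2093  0.0682] 0.06827408324098361
scene endwall/cheek 156 ((469.474365234375, -197.6882781982422), (65.44559478759766, 39.074764251708984), 86.59400177001953) [ 0.4615 -0.198   0.0476] 0.04793763556400077
scene holder all 3574 ((565.6246337890625, -204.27508544921875), (84.01618957519531, 253.71136474609375), 85.98601531982422) [ 0.5822 -0.2067  0.0348] 0.028991031533277534
scene cartridges 474 ((521.3143920898438, 194.8826141357422), (51.41887664794922, 127.52351379394531), 82.3890151977539) [0.5355 0.1927 0.0503] 0.05046276938056565
scene rest 780 ((510.3350524902344, 195.22482299804688), (90.04398345947266, 157.5976104736328), 84.5537338256836) [0.5329 0.18   0.014 ] 0.008582934955853438
side hoodtop 928 ((632.5625610351562, -208.15245056152344), (67.15599822998047, 77.90308380126953), 85.71038818359375) [ 0.6311 -0.21    0.0699] 0.07005035843522128
side endwall/cheek 250 ((468.0082702636719, -197.00799560546875), (67.45425415039062, 39.272178649902344), 87.22303009033203) [ 0.4596 -0.1985  0.0493] 0.04973764330608693
side holder all 4542 ((573.6126708984375, -198.84576416015625), (191.35775756835938, 344.54388427734375), 89.97766876220703) [ 0.5533 -0.2089  0.0317] 0.027546274050390285
side cartridges 748 ((505.73193359375, 196.2993927001953), (55.309959411621094, 150.52182006835938), 84.15794372558594) [0.5027 0.193  0.0513] 0.051785372448856226
side rest 919 ((503.1846923828125, 173.45443725585938), (136.25575256347656, 180.2652130126953), 84.51361846923828) [0.4951 0.1729 0.0139] 0.009026650153447058
```

View pics/o_side.png

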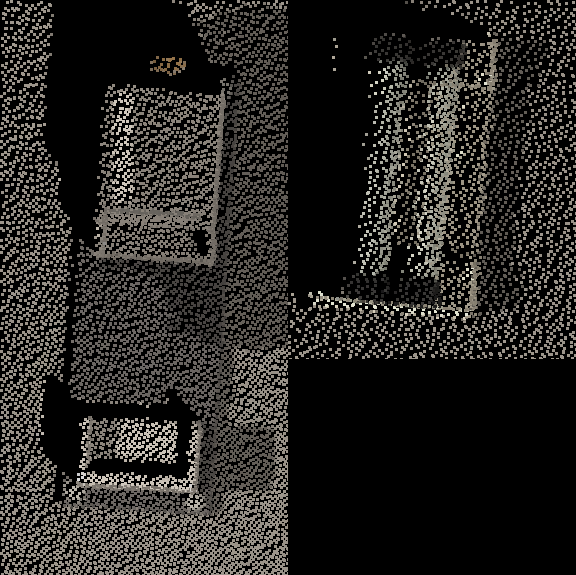

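View pics/o_scene.png

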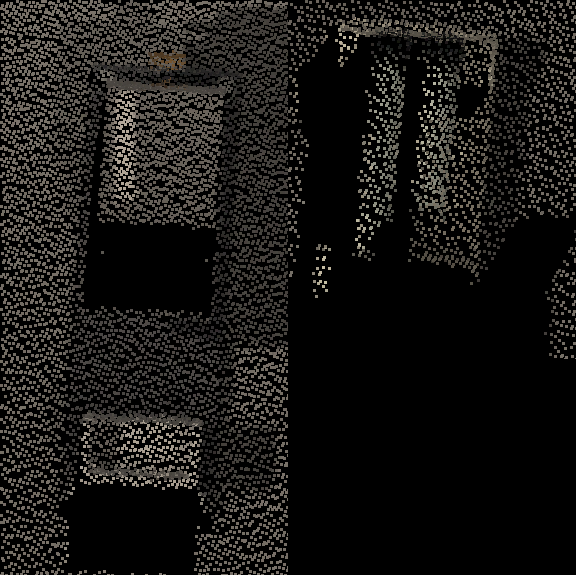

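```bash
python3 -m creep '[[1,-15,25,0,-0.14],[1,-30,50,0,-0.28],[1,-45,75,0,-0.42],[1,-60,100,0,-0.56],[1,-75,125,0,-0.7],[1,-90,150,0,-0.84],[1,-105,175,0,-0.98],[1,-119,196,0,-1.12]]'; python3 -m creep '[[1,0,0,0,-0.14],[1,0,0,0,-0.28],[1,0,0,0,-0.42],[1,0,0,0,-0.552],[1,0,0,0,-0.552],[1,0,0,0,-0.552],[1,0,0,0,-0.552],[1,0,0,0,-0.552]]'
python3 - <<'E'
from h import *
np.set_printoptions(precision=4,suppress=True)
s=sense();print({k:s[k] for k in("time_s","tcp_pos","ee_rot","wrist_force","joints")})
a=capture("wrist");cv2.imwrite("pics/w1.png",a["image"])
b=capture("side");cv2.imwrite("pics/s1.png",b["image"])
for c in (a,b):
    for t in["cart_a_mid","rest"]:
        print(t,[(np.round(x["centre"],1),round(x["confidence"],2),p2w(c,x["centre"],z=.042 if t!="rest" else 0)) for x in mark_of(c,t)[:3]])
    A=cloud(c).reshape(-1,3)
    m=(A[:,0]>.4)&(A[:,0]<.6)&(A[:,1]>.1)&(A[:,1]<.25)&(A[:,2]>.045)&(A[:,2]<.062)
    Q=A[m];print(len(Q),cv2.minAreaRect((Q[:,:2]*1000).astype(np.float32)),np.percentile(Q[:,2],[50,90,99]))
E
```

```text
time_s: 2.7
tcp_pos: [0.5053, 0.1972, 0.2417]
ee_rot: [[0.0, -0.431, 0.902], [0.0, 0.902, 0.431], [-1.0, 0.0, 0.0]]
wrist_force: [0.4, 0.1, 0.1]
gripper_width: 1.0
time_s: 3.5
tcp_pos: [0.5053, 0.1972, 0.2417]
ee_rot: [[0.001, 0.105, 0.994], [0.0, 0.994, -0.105], [-1.0, 0.0, 0.001]]
wrist_force: [-0.1, 0.5, 0.5]
gripper_width: 1.0
{'time_s': 3.5, 'tcp_pos': array([0.5053, 0.1972, 0.2417]), 'ee_rot': array([[ 0.0005,  0.1052,  0.9945],
       [ 0.0001,  0.9945, -0.1052],
       [-1.    ,  0.0001,  0.0005]]), 'wrist_force': array([-0.0707,  0.5294,  0.5182]), 'joints': array([  38.4593,   13.9842,  -11.2167,    0.0169,  -64.7728, -134.5053])}
cart_a_mid [(array([332.2, 184.8]), 0.82, array([0.5091, 0.2097, 0.042 ]))]
rest [(array([321.6, 177.6]), 0.64, array([0.5067, 0.1968, 0.    ]))]
4286 ((506.5231628417969, 196.93719482421875), (53.34160232543945, 149.0730438232422), 84.28697967529297) [0.0516 0.0535 0.0546]
cart_a_mid [(array([392.2, 197.8]), 0.61, array([ 0.7762, -0.0155,  0.042 ])), (array([402.7, 279.4]), 0.39, array([ 0.6024, -0.204 ,  0.042 ]))]
rest [(array([265.5, 216.6]), 0.88, array([0.502 , 0.1858, 0.    ])), (array([379.3, 309.4]), 0.73, array([ 0.5312, -0.2069,  0.    ])), (array([233.6, 180.2]), 0.64, array([0.5146, 0.3724, 0.    ]))]
757 ((506.1141662597656, 195.09097290039062), (55.137447357177734, 151.49847412109375), 82.9766616821289) [0.0518 0.0546 0.0564]
```

View pics/w1.png

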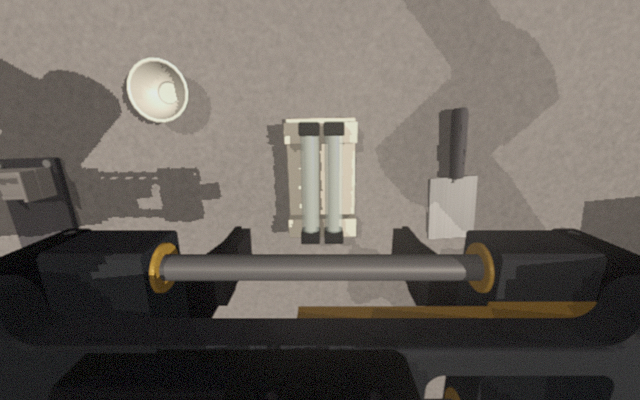

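```bash
python3 -m creep '[[1,1,-1,-40,0.005],[1,1,-1,-80,0.005],[1,1,-1,-115,0.005],[1,1,-1,-145,0.005],[1,1,-1,-170,0.005],[1,1,-1,-185,0.005],[1,1,-1,-195,0.005],[1,1,-1,-199,0.005]]'; python3 -m creep '[[1,0,0,0,0],[0.8,0,0,0,0],[0.7,0,0,0,0],[0.6,0,0,0,0],[0.5,0,0,0,0],[0.4,0,0,0,0],[0.4,0,0,0,0],[0.4,0,0,0,0]]'
python3 - <<'E'
from h import *
b=capture("side");cv2.imwrite("pics/s2.png",cv2.resize(b["image"][140:260,200:360],None,fx=4,fy=4))
b=capture("wrist");cv2.imwrite("pics/w2.png",b["image"])
E
```

```text
time_s: 4.6
tcp_pos: [0.5061, 0.196, 0.0419]
ee_rot: [[-0.001, 0.101, 0.995], [-0.001, 0.995, -0.101], [-1.0, -0.001, -0.0]]
wrist_force: [0.3, 0.0, 0.2]
gripper_width: 1.001
time_s: 5.4
tcp_pos: [0.5063, 0.1962, 0.0421]
ee_rot: [[0.0, 0.101, 0.995], [-0.0, 0.995, -0.101], [-1.0, -0.0, 0.0]]
wrist_force: [-0.3, -0.3, 0.6]
gripper_width: 0.518
```

View pics/s2.png

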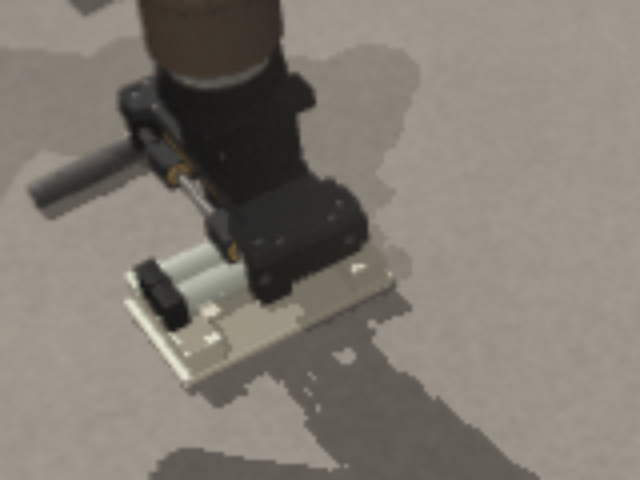

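View pics/w2.png

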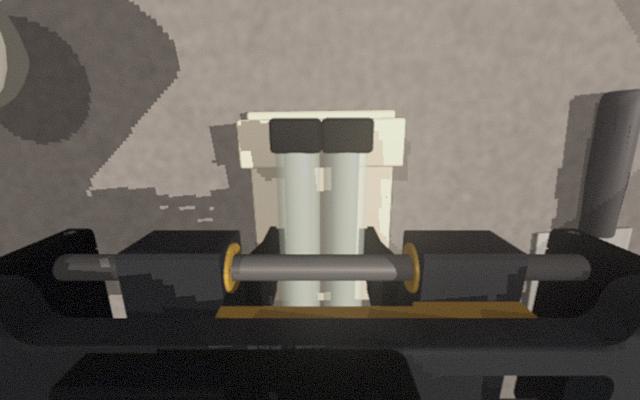

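```bash
python3 -m creep '[[0.3,0,0,0,0],[0.3,0,0,5,0],[0.3,0,0,12,0],[0.3,0,0,20,0],[0.3,25,-3,20,0],[0.3,60,-6,20,0],[0.3,95,-10,20,0],[0.3,124,-13,20,0]]'
python3 - <<'E'
from h import *
b=capture("side");cv2.imwrite("pics/s3.png",cv2.resize(b["image"][120:260,220:400],None,fx=4,fy=4))
b=capture("scene");cv2.imwrite("pics/c3.png",cv2.resize(b["image"][80:260,250:450],None,fx=4,fy=3.3))
E
```

```text
time_s: 6.3
tcp_pos: [0.632, 0.183, 0.0628]
ee_rot: [[0.001, 0.101, 0.995], [-0.0, 0.995, -0.101], [-1.0, -0.0, 0.001]]
wrist_force: [-0.6, -0.7, -2.8]
gripper_width: 0.518
```

View pics/s3.png

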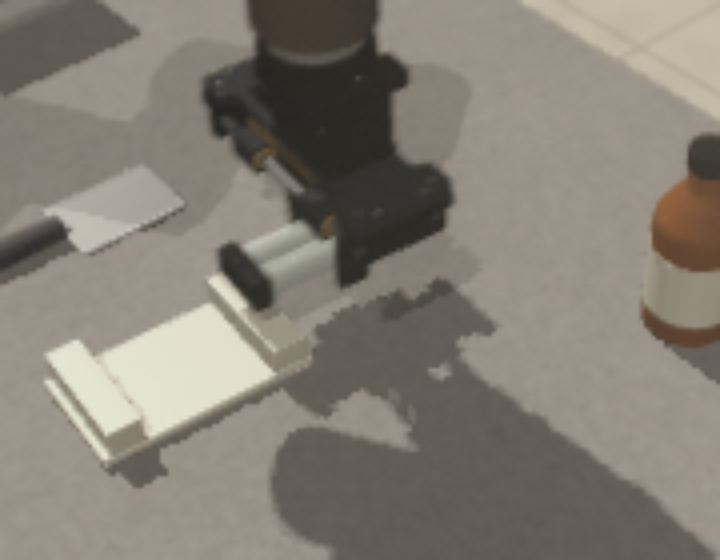

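View pics/c3.png

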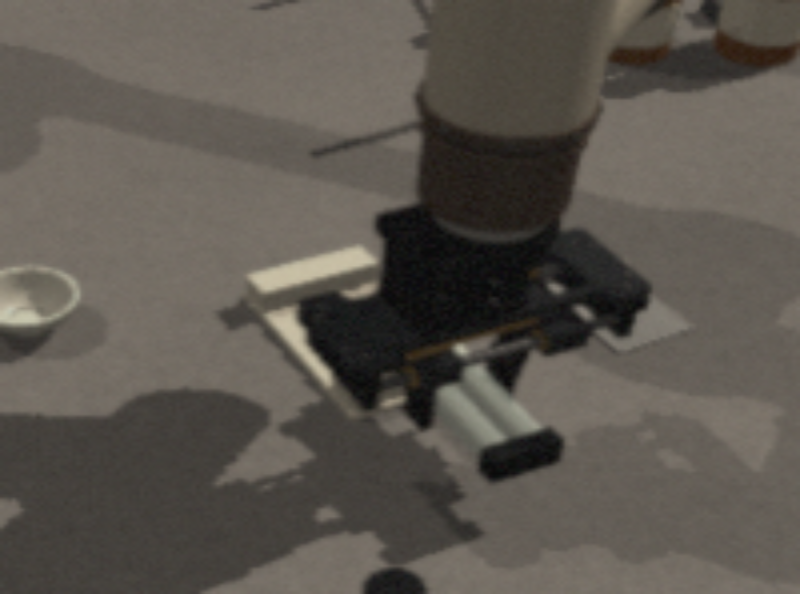

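```bash
python3 -m creep '[[0.3,0,0,-8,0],[0.3,0,0,-16,0],[0.3,0,0,-20,0],[0.3,0,0,-23,0],[0.3,0,0,-26,0],[0.3,0,0,-28,0],[0.3,0,0,-30,0],[0.3,0,0,-30,0]]'
cat >> h.py <<'E'
def pitch(side=True):
    s=sense();T=np.array(s["tcp_pos"]);R=np.array(s["ee_rot"]);d=R[:,2].copy();d[2]=0;d/=np.linalg.norm(d);l=R[:,1]
    print("t",s["time_s"],"tcp",np.round(T,4),"F",np.round(s["wrist_force"],1),"M",np.round(s["moment"],2),"w",round(s["gripper_width"],3))
    c=capture("wrist");A=cloud(c);I=c["image"];q=A-T
    a=q@d;b=q@l
    # tube crests: along-axis profile of top height per cartridge
    for nm,lo,hi in(("L",4,20),("R",-20,-4)):
        out=[]
        for x in range(-85,-15,5):
            m=(a*1000>=x)&(a*1000<x+5)&(b*1000>lo)&(b*1000<hi)&(A[...,2]>T[2]-.03)&(A[...,2]<T[2]+.05)
            out.append(round(1000*(np.nanpercentile(A[...,2][m],85)-T[2]),1) if m.sum()>4 else None)
        xs=[(x+2.5,o) for x,o in zip(range(-85,-15,5),out) if o is not None and -56<=x<=-25]
        sl=np.polyfit(*zip(*xs),1) if len(xs)>2 else [np.nan]
        m=(b*1000>lo)&(b*1000<hi)&(A[...,2]>T[2]-.005)&(A[...,2]<T[2]+.05)&(a>-.11)&(a<0)
        print(nm,"tail end a(mm)",round(1000*np.nanpercentile(a[m],1),1) if m.sum() else None,"nose-down deg",round(-np.degrees(np.arctan(sl[0])),1),out)
    return c
E
python3 - <<'E'
from h import *
c=pitch();cv2.imwrite("pics/w4.png",c["image"])
b=capture("scene");cv2.imwrite("pics/c4.png",cv2.resize(b["image"][80:260,250:450],None,fx=4,fy=3.3))
E
```

```text
time_s: 7.2
tcp_pos: [0.6339, 0.1828, 0.0324]
ee_rot: [[0.003, 0.103, 0.995], [0.0, 0.995, -0.103], [-1.0, 0.001, 0.003]]
wrist_force: [-0.9, -0.8, 1.1]
gripper_width: 0.517
t 7.2 tcp [0.6339 0.1828 0.0324] F [-0.9 -0.8  1.1] M [-0.27  0.42  0.06] w 0.517
L tail end a(mm) -77.7 nose-down deg 9.5 [np.float64(-24.3), np.float64(-2.3), np.float64(22.8), np.float64(23.2), np.float64(22.5), np.float64(21.5), np.float64(19.2), np.float64(18.3), np.float64(17.7), np.float64(16.6), np.float64(16.0), np.float64(15.1), np.float64(14.1), np.float64(13.5)]
R tail end a(mm) -77.3 nose-down deg 9.5 [np.float64(-24.2), np.float64(-2.5), np.float64(22.8), np.float64(23.3), np.float64(22.5), np.float64(21.6), np.float64(19.3), np.float64(18.5), np.float64(17.6), np.float64(16.8), np.float64(16.0), np.float64(15.1), np.float64(14.3), np.float64(13.5)]
```

View pics/w4.png

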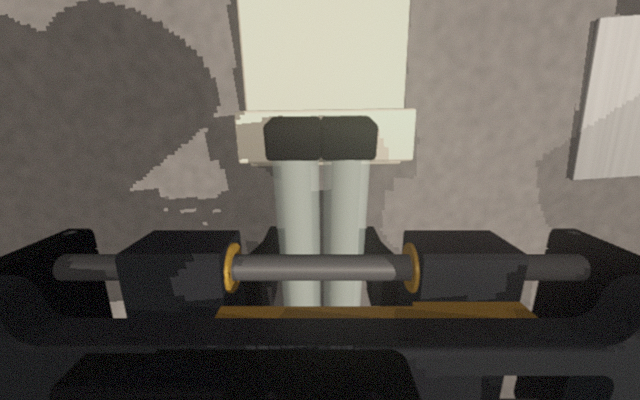

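View pics/c4.png

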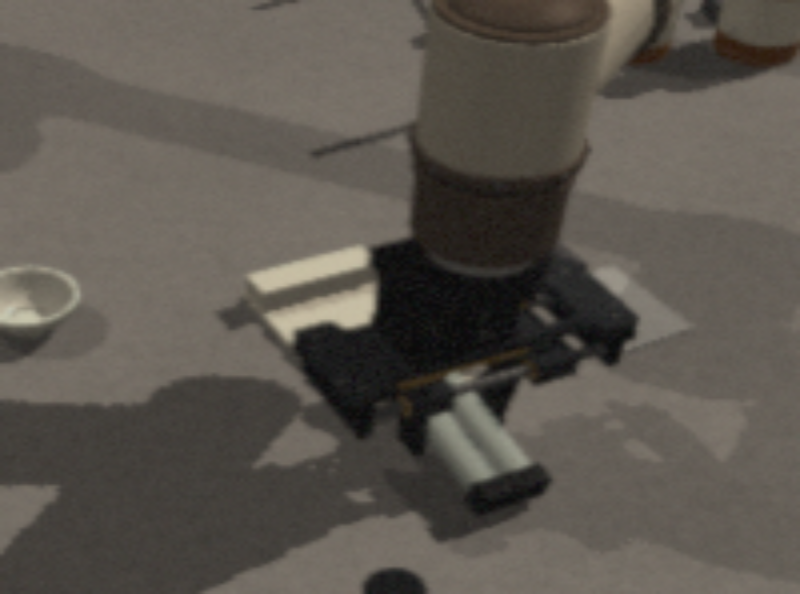

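```bash
python3 -m creep '[[0.3,0,0,-1,0],[0.3,0,0,-2,0],[0.3,0,0,-3.3,0],[0.3,0,0,-3.3,0],[0.3,-1,0,10,0],[0.3,-1,0,30,0],[0.3,-1,0,55,0],[0.3,-1,0,80,0]]'
python3 - <<'E'
from h import *
c=pitch()
E
```

```text
time_s: 8.1
tcp_pos: [0.6329, 0.1832, 0.1135]
ee_rot: [[0.004, 0.103, 0.995], [0.001, 0.995, -0.103], [-1.0, 0.001, 0.004]]
wrist_force: [1.6, 0.5, -3.7]
gripper_width: 0.518
t 8.1 tcp [0.6329 0.1832 0.1135] F [ 1.6  0.5 -3.7] M [-0.03 -0.12 -0.05] w 0.518
L tail end a(mm) -74.8 nose-down deg 10.6 [None, np.float64(4.0), np.float64(23.8), np.float64(24.8), np.float64(23.8), np.float64(22.8), np.float64(20.4), np.float64(19.4), np.float64(18.5), np.float64(17.6), np.float64(16.6), np.float64(15.8), np.float64(14.7), np.float64(13.8)]
R tail end a(mm) -74.3 nose-down deg 10.4 [None, None, np.float64(23.8), np.float64(24.7), np.float64(23.8), np.float64(22.9), np.float64(20.4), np.float64(19.4), np.float64(18.4), np.float64(17.5), np.float64(16.7), np.float64(15.8), np.float64(14.8), np.float64(13.9)]
```

```bash
python3 -m creep '[[0.3,-5,-12,2,0],[0.3,-15,-40,5,0.005],[0.3,-26,-75,10,0.01],[0.3,-38,-110,10,0.015],[0.3,-50,-145,10,0.02],[0.3,-62,-180,10,0.025],[0.3,-74,-215,10,0.03],[0.3,-86,-250,10,0.033]]'; python3 -m creep '[[0.3,-11,-33,0,0],[0.3,-22,-66,0,0],[0.3,-32,-95,0,0],[0.3,-40,-118,0,0],[0.3,-44,-130,0,0],[0.3,-44,-133,0,0],[0.3,-44,-133,0,0],[0.3,-44,-133,0,0]]'
python3 - <<'E'
from h import *
c=pitch();cv2.imwrite("pics/w5.png",c["image"]);np.save("c_w5.npy",c,allow_pickle=True)
b=capture("side");cv2.imwrite("pics/s5.png",cv2.resize(b["image"][200:380,280:480],None,fx=4,fy=3.3))
E
```

```text
time_s: 8.95
tcp_pos: [0.5479, -0.0676, 0.1285]
ee_rot: [[0.011, 0.069, 0.998], [0.005, 0.998, -0.069], [-1.0, 0.005, 0.011]]
wrist_force: [1.8, 0.5, -2.5]
gripper_width: 0.52
time_s: 9.75
tcp_pos: [0.5043, -0.1999, 0.1284]
ee_rot: [[0.011, 0.068, 0.998], [0.005, 0.998, -0.068], [-1.0, 0.005, 0.011]]
wrist_force: [0.0, -0.1, -2.1]
gripper_width: 0.52
t 9.75 tcp [ 0.5043 -0.1999  0.1284] F [ 0.  -0.1 -2.1] M [-0.07 -0.06  0.01] w 0.52
L tail end a(mm) -74.8 nose-down deg 10.2 [None, np.float64(3.6), np.float64(23.7), np.float64(24.3), np.float64(23.4), np.float64(22.5), np.float64(20.1), np.float64(19.1), np.float64(18.2), np.float64(17.4), np.float64(16.4), np.float64(15.6), np.float64(14.6), np.float64(13.7)]
R tail end a(mm) -74.4 nose-down deg 10.5 [None, None, np.float64(23.6), np.float64(24.2), np.float64(23.3), np.float64(22.4), np.float64(20.1), np.float64(19.0), np.float64(18.3), np.float64(17.3), np.float64(16.4), np.float64(15.4), np.float64(14.5), np.float64(13.7)]
```

View pics/w5.png

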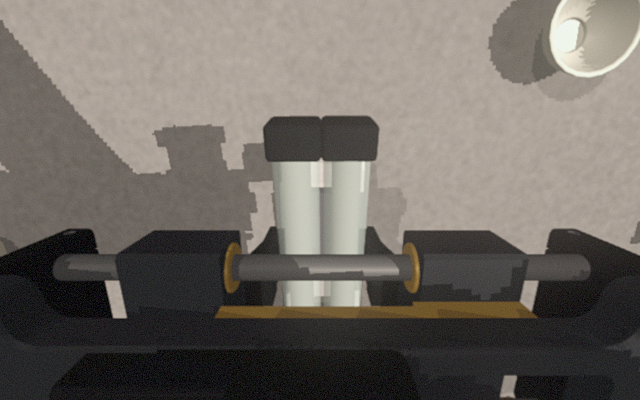

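View pics/s5.png

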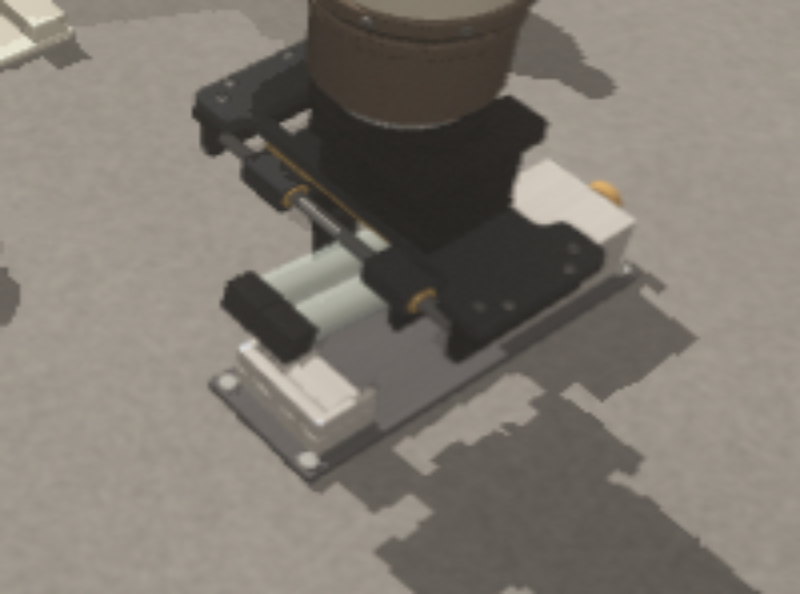

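```bash
python3 -m creep '[[0.3,8,0,0,0],[0.3,22,-1,0,0],[0.3,36,-2,0,0],[0.3,50,-3,0,0],[0.3,58,-4,0,0],[0.3,58,-4,0,0],[0.3,58,-4,0,0],[0.3,58,-4,0,0]]'
python3 - <<'E'
from h import *
s=sense();c=capture("wrist");cv2.imwrite("pics/w6.png",c["image"]);np.save("c_w6.npy",c,allow_pickle=True)
A=cloud(c).reshape(-1,3)
m=(A[:,0]>.43)&(A[:,0]<.5)&(A[:,1]>-.26)&(A[:,1]<-.14)&(A[:,2]>.044)&(A[:,2]<.055)
Q=A[m];print(len(Q),cv2.minAreaRect((Q[:,:2]*1000).astype(np.float32)))
print(w2p(c,[.458,-.197,.05]))
E
```

```text
time_s: 10.65
tcp_pos: [0.5616, -0.2036, 0.1283]
ee_rot: [[0.01, 0.068, 0.998], [0.005, 0.998, -0.068], [-1.0, 0.006, 0.01]]
wrist_force: [1.1, 0.7, -3.1]
gripper_width: 0.516
1766 ((467.3206787109375, -196.3657989501953), (66.22588348388672, 35.758644104003906), 86.58975982666016)
[320.86816992  75.25244495]
```

View pics/w6.png

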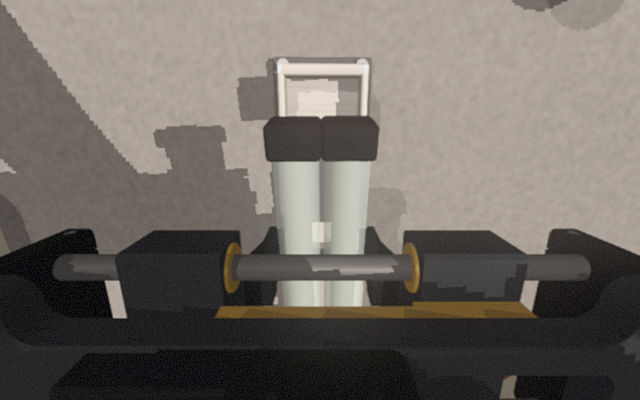

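```bash
python3 -m creep '[[0.3,-12,1,0,0],[0.3,-28,2,0,0],[0.3,-44,3,-4,0],[0.3,-51,4,-16,0],[0.3,-51,4,-32,0],[0.3,-51,4,-46,0],[0.3,-51,4,-56,0],[0.3,-51,4,-60,0]]'
python3 - <<'E'
from h import *
s=sense();print(s["tcp_pos"],s["wrist_force"])
b=capture("side");cv2.imwrite("pics/s7.png",cv2.resize(b["image"][220:370,300:480],None,fx=4,fy=4))
b=capture("scene");cv2.imwrite("pics/c7.png",cv2.resize(b["image"][160:310,120:300],None,fx=4,fy=4))
E
```

```text
time_s: 11.5
tcp_pos: [0.51, -0.1996, 0.0677]
ee_rot: [[0.009, 0.068, 0.998], [0.005, 0.998, -0.068], [-1.0, 0.006, 0.009]]
wrist_force: [-0.5, -0.3, -2.3]
gripper_width: 0.518
[ 0.51001801 -0.19960846  0.06766527] [-0.47947552 -0.32850658 -2.27195828]
```

View pics/s7.png

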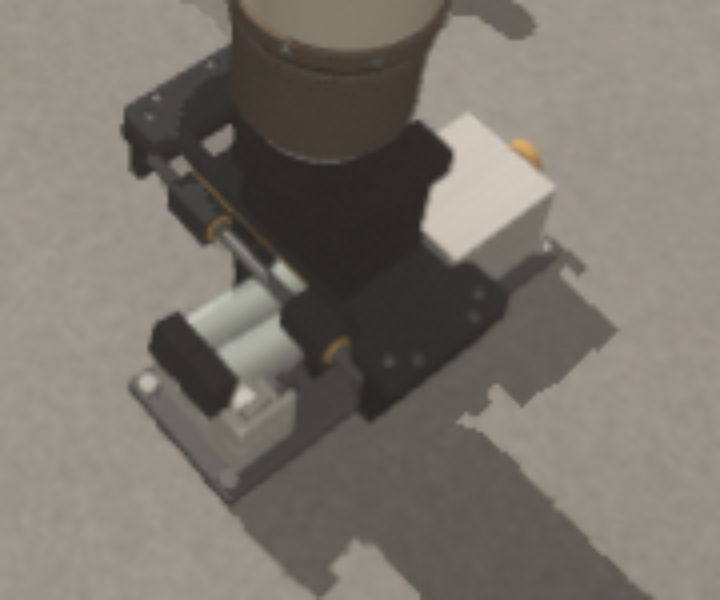

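View pics/c7.png

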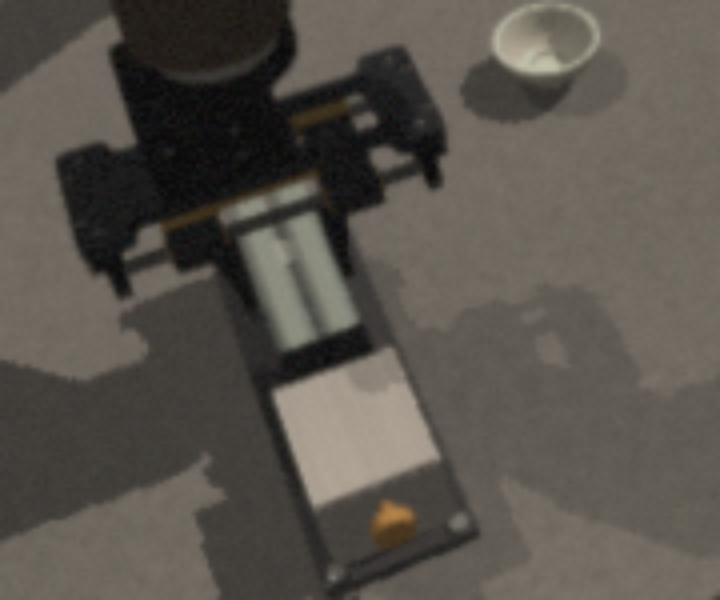

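```bash
python3 -m creep '[[0.3,0,0,-4,0],[0.3,0,0,-8,0],[0.3,0,0,-9,0],[0.3,2,0,-9,0],[0.3,4,0,-9,0],[0.3,6,0,-9,0],[0.3,8,-0.5,-9,0],[0.3,8,-0.5,-9,0]]';  python3 -m creep '[[0.3,1,0,0,0],[0.3,2,0,0,0],[0.3,3,0,0,0],[0.3,4,0,0,0],[0.3,5,0,0,0],[0.3,6,0,0,0],[0.3,6,0,0,0],[0.3,6,0,0,0]]'
```

```text
time_s: 12.4
tcp_pos: [0.519, -0.2002, 0.0593]
ee_rot: [[0.01, 0.068, 0.998], [0.005, 0.998, -0.068], [-1.0, 0.005, 0.01]]
wrist_force: [0.5, 0.8, -2.3]
gripper_width: 0.517
time_s: 13.2
tcp_pos: [0.525, -0.2002, 0.0592]
ee_rot: [[0.01, 0.068, 0.998], [0.005, 0.998, -0.068], [-1.0, 0.005, 0.01]]
wrist_force: [0.5, 0.3, -2.6]
gripper_width: 0.515
```

```bash
python3 -m creep '[[0.3,0.7,0,0,0],[0.3,1.4,0,0,0],[0.3,2,0,0,0],[0.3,2.7,0,0,0],[0.3,3.4,0,0,0],[0.3,4,-0.3,0,0],[0.3,4,-0.3,0,0],[0.3,4,-0.3,0,0]]'
python3 - <<'E'
from h import *
c=pitch();cv2.imwrite("pics/w8.png",c["image"])
E
```

```text
time_s: 14.0
tcp_pos: [0.5281, -0.2004, 0.0589]
ee_rot: [[0.008, 0.068, 0.998], [0.005, 0.998, -0.068], [-1.0, 0.006, 0.008]]
wrist_force: [-5.5, 1.3, -2.4]
gripper_width: 0.519
t 14.0 tcp [ 0.5281 -0.2004  0.0589] F [-5.5  1.3 -2.4] M [ 0.24  1.26 -0.03] w 0.519
L tail end a(mm) -74.8 nose-down deg 10.2 [None, np.float64(1.7), np.float64(23.5), np.float64(24.1), np.float64(23.2), np.float64(22.3), np.float64(19.9), np.float64(19.0), np.float64(18.1), np.float64(17.2), np.float64(16.3), np.float64(15.4), np.float64(14.5), np.float64(13.7)]
R tail end a(mm) -74.3 nose-down deg 10.2 [None, np.float64(-8.9), np.float64(23.3), np.float64(24.0), np.float64(23.1), np.float64(22.1), np.float64(19.8), np.float64(19.0), np.float64(18.1), np.float64(17.1), np.float64(16.2), np.float64(15.3), np.float64(14.5), np.float64(13.6)]
```

View pics/w8.png

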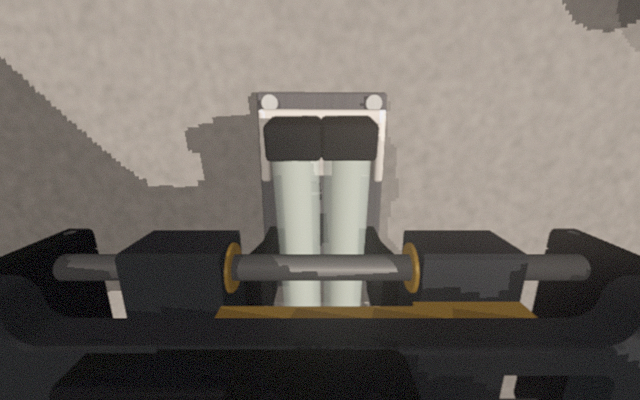

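```bash
python3 -m creep '[[0.3,1,0,0,0],[0.3,2.5,0,0,0],[0.3,4,-0.2,0,0],[0.3,5.5,-0.4,0,0],[0.3,7,-0.5,0,0],[0.3,8,-0.6,0,0],[0.3,8,-0.6,0,0],[0.3,8,-0.6,0,0]]'
python3 - <<'E'
from h import *
c=pitch();cv2.imwrite("pics/w9.png",c["image"])
b=capture("side");cv2.imwrite("pics/s9.png",cv2.resize(b["image"][240:360,310:460],None,fx=5,fy=5))
E
```

```text
time_s: 14.85
tcp_pos: [0.5347, -0.2008, 0.0584]
ee_rot: [[0.005, 0.068, 0.998], [0.006, 0.998, -0.068], [-1.0, 0.006, 0.005]]
wrist_force: [-6.4, 1.4, -1.7]
gripper_width: 0.519
t 14.85 tcp [ 0.5347 -0.2008  0.0584] F [-6.4  1.4 -1.7] M [ 0.3   1.68 -0.01] w 0.519
L tail end a(mm) -74.8 nose-down deg 9.6 [np.float64(-8.3), np.float64(-8.2), np.float64(23.2), np.float64(23.8), np.float64(22.8), np.float64(22.0), np.float64(19.5), np.float64(18.6), np.float64(17.8), np.float64(17.1), np.float64(16.1), np.float64(15.2), np.float64(14.4), np.float64(13.6)]
R tail end a(mm) -74.3 nose-down deg 9.8 [np.float64(-8.4), np.float64(-8.6), np.float64(23.0), np.float64(23.6), np.float64(22.8), np.float64(21.8), np.float64(19.5), np.float64(18.6), np.float64(17.9), np.float64(17.0), np.float64(16.1), np.float64(15.3), np.float64(14.2), np.float64(13.5)]
```

View pics/w9.png

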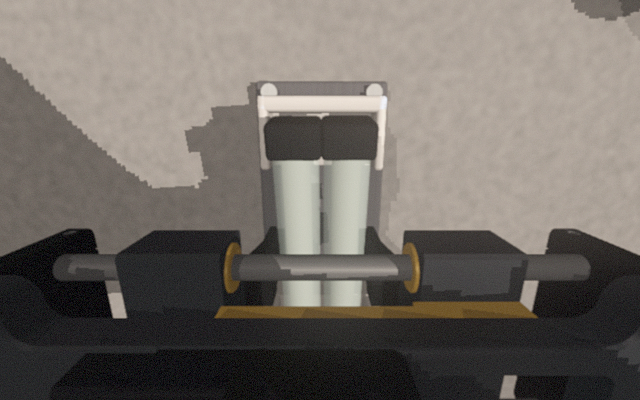

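View pics/s9.png

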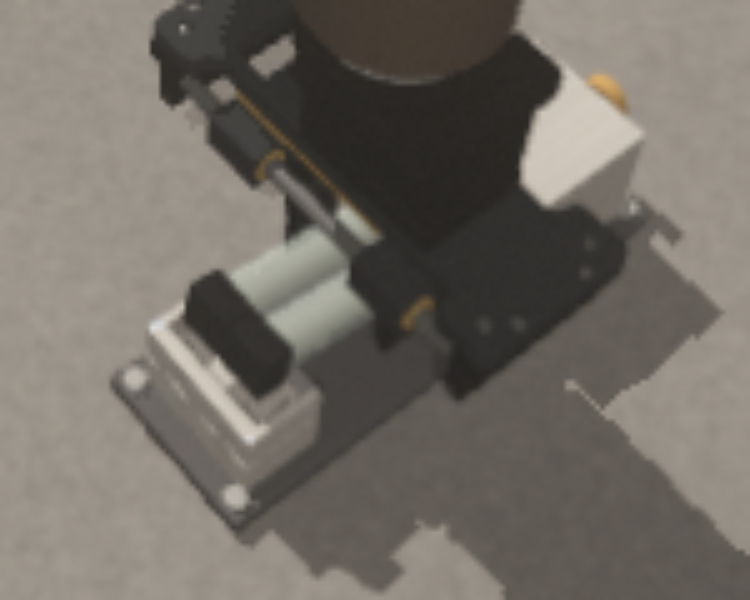

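```bash
python3 -m creep '[[0.3,2,-0.1,0,0],[0.3,4,-0.2,0,0],[0.3,4,-0.2,-1,0],[0.3,4,-0.2,-2.5,0],[0.3,4,-0.2,-4,0],[0.3,4,-0.2,-5.5,0],[0.3,4,-0.2,-7,0],[0.3,4,-0.2,-7,0]]'
python3 - <<'E'
from h import *
c=pitch();cv2.imwrite("pics/w10.png",c["image"])
E
```

```text
time_s: 15.75
tcp_pos: [0.5371, -0.2007, 0.051]
ee_rot: [[0.002, 0.069, 0.998], [0.006, 0.998, -0.069], [-1.0, 0.007, 0.001]]
wrist_force: [-6.8, 2.5, -0.9]
gripper_width: 0.52
t 15.75 tcp [ 0.5371 -0.2007  0.051 ] F [-6.8  2.5 -0.9] M [0.38 1.7  0.01] w 0.52
L tail end a(mm) -86.9 nose-down deg 4.2 [np.float64(-0.9), np.float64(-3.0), np.float64(16.8), np.float64(16.8), np.float64(16.4), np.float64(15.0), np.float64(14.2), np.float64(13.7), np.float64(13.5), np.float64(13.1), np.float64(12.7), np.float64(12.3), np.float64(12.0), np.float64(11.5)]
R tail end a(mm) -86.8 nose-down deg 3.8 [np.float64(-0.9), np.float64(-3.5), np.float64(16.8), np.float64(16.7), np.float64(16.3), np.float64(15.2), np.float64(14.0), np.float64(13.7), np.float64(13.4), np.float64(13.0), np.float64(12.7), np.float64(12.3), np.float64(12.1), np.float64(11.6)]
```

View pics/w10.png

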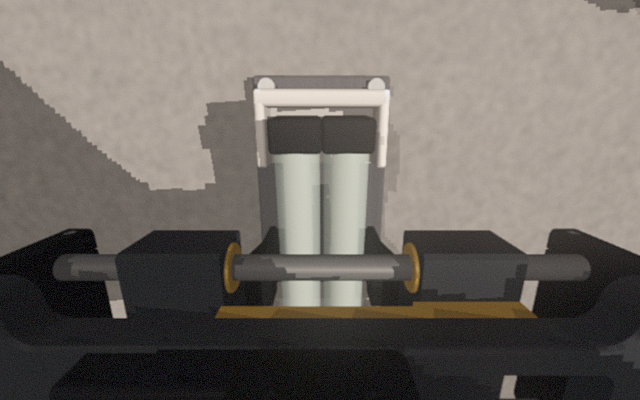

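```bash
python3 -m creep '[[0.3,1.4,0,-1,0],[0.3,1.4,0,-2.5,0],[0.3,1.4,0,-4,0],[0.3,1.4,0,-5.5,0],[0.3,1.4,0,-7,0],[0.3,1.4,0,-8,0],[0.3,1.4,0,-8.5,0],[0.3,1.4,0,-8.5,0]]'
python3 - <<'E'
from h import *
c=pitch();cv2.imwrite("pics/w11.png",c["image"])
b=capture("side");cv2.imwrite("pics/s11.png",cv2.resize(b["image"][240:360,310:460],None,fx=5,fy=5))
E
```

```text
time_s: 16.6
tcp_pos: [0.5375, -0.2007, 0.0426]
ee_rot: [[-0.0, 0.069, 0.998], [0.007, 0.998, -0.069], [-1.0, 0.007, -0.001]]
wrist_force: [-7.5, 0.6, 1.1]
gripper_width: 0.518
t 16.6 tcp [ 0.5375 -0.2007  0.0426] F [-7.5  0.6  1.1] M [0.16 1.71 0.  ] w 0.518
L tail end a(mm) -87.3 nose-down deg 0.0 [np.float64(7.3), np.float64(-10.9), np.float64(11.7), np.float64(11.8), np.float64(11.7), np.float64(10.2), np.float64(10.2), np.float64(10.3), np.float64(10.2), np.float64(10.2), np.float64(10.1), np.float64(10.3), np.float64(10.2), np.float64(10.3)]
R tail end a(mm) -87.3 nose-down deg -0.2 [np.float64(7.3), np.float64(-11.7), np.float64(11.7), np.float64(11.8), np.float64(11.7), np.float64(10.2), np.float64(10.2), np.float64(10.3), np.float64(10.3), np.float64(10.2), np.float64(10.2), np.float64(10.4), np.float64(10.3), np.float64(10.3)]
```

View pics/w11.png

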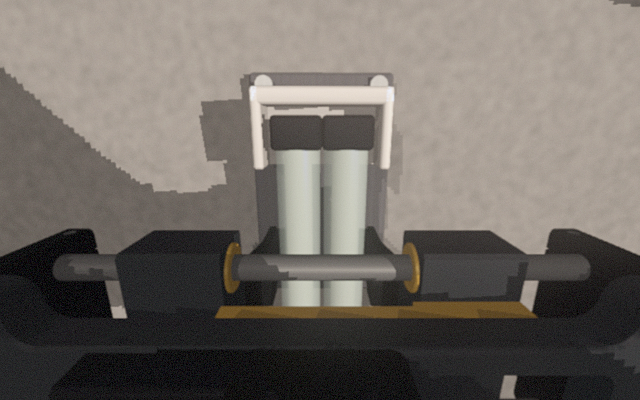

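View pics/s11.png

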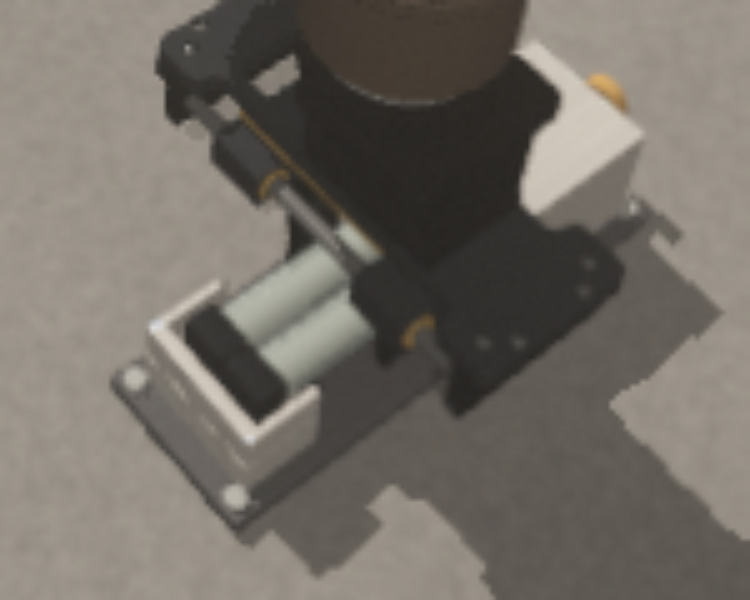

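```bash
python3 -m creep '[[0.3,0.5,0,0,0],[0.3,-0.5,0,0,0],[0.3,-1.5,0.1,0,0],[0.3,-2.5,0.2,0,0],[0.3,-3.2,0.2,0,0],[0.3,-3.8,0.3,0,0],[0.3,-4.2,0.3,0,0],[0.3,-4.2,0.3,0,0]]'
```

```text
time_s: 17.5
tcp_pos: [0.533, -0.2004, 0.0428]
ee_rot: [[-0.001, 0.069, 0.998], [0.007, 0.998, -0.069], [-1.0, 0.007, -0.001]]
wrist_force: [-5.7, 0.6, 0.7]
gripper_width: 0.513
```

```bash
python3 -m creep '[[0.3,0.5,0,0,0],[0.3,0,0,0,0],[0.3,-0.4,0,0,0],[0.3,-0.8,0,0,0],[0.3,-1.2,0,0,0],[0.3,-1.2,0,0,0],[0.3,-1.2,0,0,0],[0.3,-1.2,0,0,0]]'
python3 - <<'E'
from h import *
c=pitch();cv2.imwrite("pics/w12.png",cv2.resize(c["image"][60:180,220:420],None,fx=4,fy=4))
E
```

```text
time_s: 18.3
tcp_pos: [0.5329, -0.2004, 0.043]
ee_rot: [[0.002, 0.069, 0.998], [0.006, 0.998, -0.069], [-1.0, 0.006, 0.001]]
wrist_force: [-1.4, 1.6, -4.2]
gripper_width: 0.521
t 18.3 tcp [ 0.5329 -0.2004  0.043 ] F [-1.4  1.6 -4.2] M [ 0.21 -0.2  -0.04] w 0.521
L tail end a(mm) -82.6 nose-down deg 0.4 [np.float64(7.0), np.float64(7.5), np.float64(12.0), np.float64(12.0), np.float64(12.0), np.float64(10.5), np.float64(10.5), np.float64(10.5), np.float64(10.3), np.float64(10.3), np.float64(10.3), np.float64(10.3), np.float64(10.3), np.float64(10.3)]
R tail end a(mm) -82.6 nose-down deg -0.1 [np.float64(6.8), np.float64(7.3), np.float64(11.9), np.float64(12.1), np.float64(12.0), np.float64(10.6), np.float64(10.3), np.float64(10.5), np.float64(10.4), np.float64(10.5), np.float64(10.5), np.float64(10.4), np.float64(10.4), np.float64(10.4)]
```

View pics/w12.png

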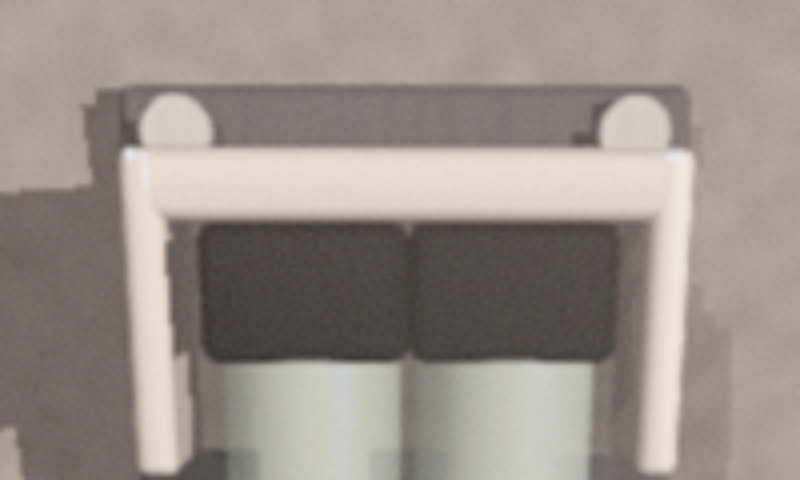

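```bash
python3 -m creep '[[0.3,0,0,-0.3,0],[0.3,0,0,-0.5,0],[0.6,0,0,-0.5,0],[0.7,0,0,-0.5,0],[0.85,0,0,-0.5,0],[0.95,0,0,-0.5,0],[0.95,0,0,-0.5,0],[0.95,0,0,-0.5,0]]'; python3 -m creep '[[0.95,0,0,3,0],[0.95,0,0,10,0],[0.95,0,0,20,0],[0.95,0,0,35,0],[0.95,0,0,55,0],[0.95,0,0,75,0],[0.95,0,0,95,0],[0.95,0,0,110,0]]'; python3 -m creep '[[0.95,0,15,20,0],[0.95,0,45,40,0],[0.95,0,85,60,0],[0.95,0,125,70,0],[0.95,0,165,70,0],[0.95,0,205,70,0],[0.95,0,230,70,0],[0.95,0,235,70,0]]'
python3 - <<'E'
from h import *
for n,(r0,r1,c0,c1) in(("side",(220,370,300,480)),("scene",(160,310,120,300))):
    b=capture(n);cv2.imwrite(f"pics/{n}13.png",cv2.resize(b["image"][r0:r1,c0:c1],None,fx=4,fy=4));cv2.imwrite(f"pics/{n}13f.png",b["image"])
    A=cloud(b).reshape(-1,3);d=np.array([.9976,-.0698]);o=np.array([.5322,-.2011])
    a=(A[:,:2]-o)@d*1000;l=(A[:,:2]-o)@np.array([-d[1],d[0]])*1000;z=A[:,2]*1000
    for lo,hi in((4,20),(-20,-4)):
        print(n,lo,[(x,round(float(np.percentile(z[m],85)),1)) for x in range(-80,70,10) for m in[(a>x)&(a<x+10)&(l>lo)&(l<hi)] if m.sum()>5])
E
```

```text
time_s: 19.15
tcp_pos: [0.533, -0.2005, 0.0426]
ee_rot: [[0.002, 0.069, 0.998], [0.006, 0.998, -0.069], [-1.0, 0.006, 0.001]]
wrist_force: [-0.5, -0.1, 1.2]
gripper_width: 0.919
time_s: 19.95
tcp_pos: [0.5335, -0.2006, 0.1551]
ee_rot: [[0.005, 0.069, 0.998], [0.006, 0.998, -0.069], [-1.0, 0.006, 0.004]]
wrist_force: [0.2, -0.3, 0.1]
gripper_width: 0.95
time_s: 20.75
tcp_pos: [0.5336, 0.0367, 0.2263]
ee_rot: [[0.006, 0.065, 0.998], [0.006, 0.998, -0.065], [-1.0, 0.007, 0.006]]
wrist_force: [0.5, 0.0, 0.2]
gripper_width: 0.954
side 4 [(-80, 55.4), (-70, 55.8), (-60, 54.6), (-50, 54.8), (-40, 54.6), (-30, 54.5), (-20, 54.6), (-10, 54.1), (0, 54.1), (10, 54.2), (20, 54.3), (30, 54.7), (40, 53.9), (50, 54.4), (60, 70.2)]
side -20 [(-80, 55.1), (-70, 55.7), (-60, 54.3), (-50, 54.4), (-40, 54.2), (-30, 54.3), (-20, 53.6), (-10, 54.1), (0, 53.8), (10, 54.5), (20, 53.9), (30, 53.4), (40, 54.2), (50, 54.0), (60, 70.3)]
scene 4 [(-80, 53.9), (-70, 54.4), (-60, 53.5), (-50, 52.4), (-40, 53.0), (-30, 52.7), (-20, 52.8), (-10, 52.3), (0, 52.5), (10, 52.7), (20, 52.3), (30, 52.6), (40, 52.2), (60, 69.2)]
scene -20 [(-80, 54.4), (-70, 54.6), (-60, 53.8), (-50, 52.5), (-40, 52.6), (-30, 52.6), (-20, 52.5), (-10, 52.6), (0, 52.5), (10, 52.8), (20, 51.9), (30, 52.6), (40, 53.5), (60, 69.4)]
```

View pics/side13.png

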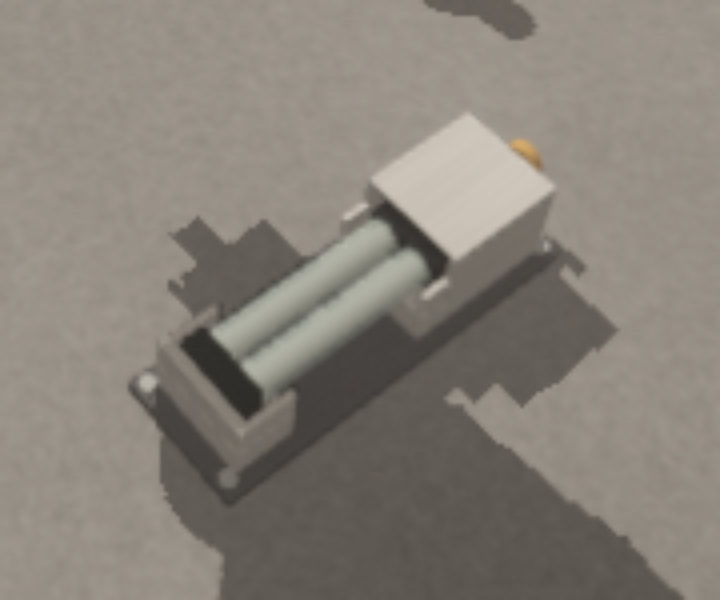

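View pics/scene13.png

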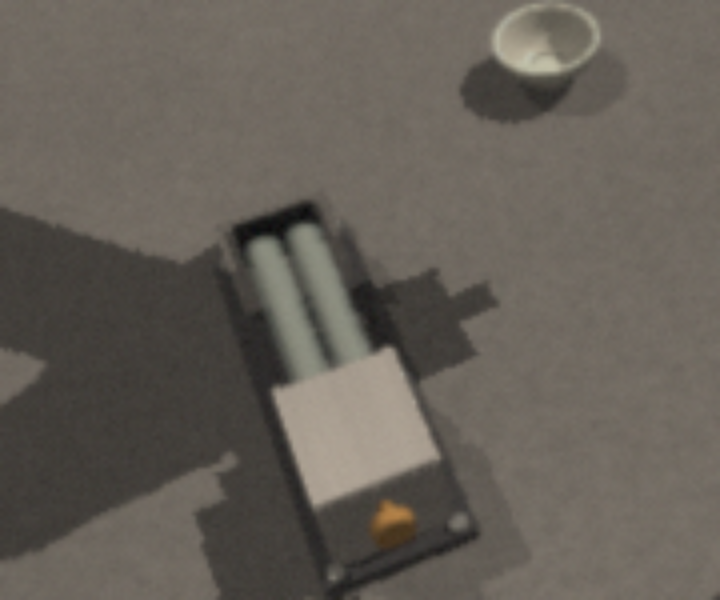

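View pics/side13f.png

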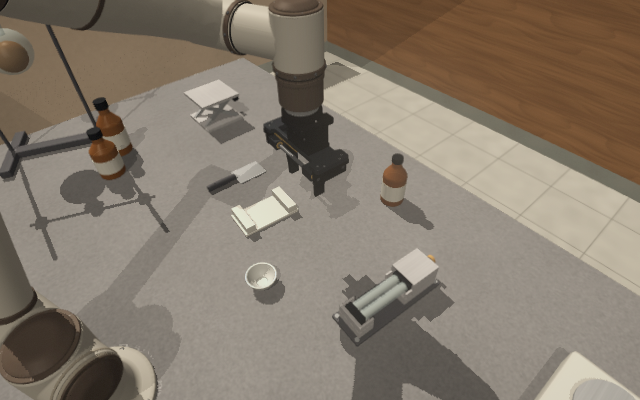

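Both cartridges lie flat, with heights constant along their length. Their tails are against the wall and their noses are under the hood. The bottle, dish and spatula have not moved and the gripper is clear.

```bash
python3 -c "
from station import *
print(finish_job())"
```

```text
the job is handed in; nothing more can be done
None
```

Both cartridges are loaded in the holder as a pair, and I handed the job in at about 21 s of the 43 s allowed. `finish_job()` gives no verdict, so success rests on my own checks.

**What I did:**
- I gripped both cartridges together, caps touching, at mid-tube and lifted them off the rest.
- The moves cannot tilt the tool, so I tipped the pair about 10° nose-down in the grasp by lowering the tails onto one of the rest's cross-bars.
- I fed the noses under the hood, felt the shoe at about 5.5 N, and pushed it back about 9–10 mm, with the wrist force along x staying below about 7.5 N in the readings.
- I lowered the pair until it lay level behind the end wall and eased it back. The push force fell to about 1 N as the tails met the wall. Then I opened the jaws and withdrew.

**Last checks:**
- **Cartridges:** the side and scene cameras show both level on the seats. Tube tops are constant to about 1 mm along their length, tails are at the wall and noses are under the hood.
- **Camera disagreement:** the two cameras differ by about 2 mm in absolute height, which is within their calibration.
- **Bystanders:** the bottle, dish and spatula look unmoved in the final images. I judged that by eye and did not measure it.
- **Tilt:** the tip measured about 10°, slightly under the suggested 12°. It still went in without touching the end wall.
- **Not seen directly:** the noses against the shoe are hidden by the hood, so that contact is inferred from the forces.

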